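Seat the disc in a CD radio with a push-latch lid

TASK

The disc in this portable CD radio is sitting up on its spindle. Press the ribbed mark at the front of the lid to pop the lid open, push the disc down with the fingertips until it is fully home on the spindle, then push the lid down and press it again until it latches shut and stays shut by itself. Only touch and press: nothing is to be picked up, the radio stays where it stands, and the things lying on it and beside it are left alone.

Things in the scene. Friction and masses are not known exactly. Their poses are not given: they have to be found in the camera images.
- player: Portable CD radio: grey plastic box 220 mm deep (x), 320 wide (y), 118 high, about 2.6 kg, loose on feet. Origin: centre of its underside; x to its rear, y to its left, z up. Its front (two loudspeakers) faces the robot, turned up to 0.4 rad. Shoulders (|y| over 81 mm) are level with the shut lid's top; the keys before the lid (x below -74) are 5 mm lower. Handle folded behind, to x 135, z 91 mm.
- lid (a joint): Lid angle, rad: 0 latched shut, -0.040 pressed right in (solid stop, 6 mm at the mark), 1.45 fully open, nearly upright. Push-push latch: press the shut lid right in (2 to 3 N at the mark) and let go: a damped spring opens it fully in about 2 s. To shut: swing it back (1 to 3 N at the free edge), press right in and let go: it stays at 0 to 0.005. One more press frees it again.
- lid_press (a point): Centre of the ribbed push mark (22 x 44 mm) on the lid's outer face, 141 mm from the hinge axis; moves with the lid. Lid: dark flat plate 160 mm from hinge to free front edge, 156 wide, 7 thick; a ball striker hangs 25 mm below it near the free edge. Axes as the radio's when shut: z normal to the outer face, x along the lid to the hinge.
- lid_hinge (a point): Middle of the lid's hinge axis, at the rear of the lid, level with its underside: 88 mm behind the radio's origin and 111 mm above the table. The axis runs along the radio's y; the free edge swings up and to the rear. Axes are those of the radio.
- disc (a joint): Height of the disc above its seat on the spindle, m: 0 fully home, 0.004 to 0.005 at the start. The spindle's spring jaws hold it at any height; pushing it down takes about 3.5 N anywhere on its face, to a solid stop at 0.
- disc_center (a point): Centre of the silver disc's upper face (120 mm across, 1.5 thick, hole 15 mm), under the lid, 74 mm in front of the hinge axis; when home it is 101.5 mm above the table. The spindle's hub fills the hole and stands 4 mm above the face of a disc that is home: press beside the hub, or with a finger on each side of it, 12 to 50 mm from the centre.
- cassette: A dark audio cassette 100 x 64 x 12 mm lying on one shoulder of the radio, beside the lid; origin at the centre of its underside, x along its length. To be left alone.
- dial_knob: A loose black instrument knob, 38 mm across and 18 mm high, standing on the other shoulder; origin at the centre of its underside. To be left alone.
- cd_case: A flat CD case 125 x 142 x 10 mm lying on the table at one side of the radio; origin at the centre of its underside. To be left alone.
- meter: A small panel meter 95 x 78 x 34 mm lying on the table at the other side of the radio; origin at the centre of its underside. To be left alone.

How it is judged:
By the outcome, as a careful person would: the job done as asked, in the order asked, and still so for the second after the job is handed in, with the robot touching nothing.
It also fails if it takes over 51 s, if anything falls off the work surface, if the arm or the gripper's body presses on something with over 40 N, if the wrist force passes 120 N, or if a joint passes its speed limit or range.

ROBOT

A 6-joint arm with a two-finger parallel gripper is mounted at the origin on the work surface. World frame = base frame: x ahead of the robot, y to its left, z up, the work surface at z = 0. Lengths are in m, angles in rad, forces in N, time in s.
With the tool pointing down it reaches from about 0.25 to 0.725 m from the base axis. Payload 4 kg.
Tool frame: the origin (TCP) lies where the fingers leave the gripper's body, on its centre line; the fingertips stand 73 mm ahead of it and the grasp point (between the pads) lies 54 mm ahead of it (bot.tips_ahead is the z of the fingertips in the tool frame, in m); z points along the fingers, y is the direction in which the jaws open and shut (so a half turn about z gives the same grasp; the last joint's range is limited). The gripper opens to 85 mm and grips with 20 to 120 N. Pads are 22 mm wide; open, the fingers measure 114 mm over their backs; the gripper's body (76 mm by 85 mm) begins 54 mm behind the grasp point. The pads swing forward as they close: fully open they stand 13 mm farther back than shut.
Start: joints at [1.114, 0.241, 0.005, 1.335, 0, 1.571], TCP at [0.221, 0.449, 0.304] pointing down, gripper open.
Joint ranges: [-2.72, 2.72], [-1.05, 1.87], [-1.09, 1.28], [-1.99, 2.15], [-1.42, 1.44], [-3.14, 3.14]. Speed limits (rad/s): [2.79, 2.79, 3.14, 3.14, 3.14, 3.14].

INTERFACE

Orientations are given as a unit quaternion [x, y, z, w].
In Python, from workcell import readout, camera, get_calibration, order, bot gives the robot as it stands.
- The arm moves only by the tool send_rows, never from a script. Its argument "moves" is a list of rows, each a list of 3 entries, a list of its own where there are three numbers: the shift along the tool's x, y, z in mm, then the turn, a rotation vector about the tool's x, y, z in rad, then the finger opening in mm, from 0 to 85.4. In form: [[[dx, dy, dz], [ax, ay, az], grip], ...]. A call has 1 to 12 rows; each row is the pose to reach, as a shift and turn from the pose measured when the call began, along the tool's axes at that moment; what a row does not reach only later rows make up. A row lasts 1/12 s, in which the tool goes at most 41.7 mm and 7.16 degrees, less where a joint would pass 70% of its speed; a pose out of reach is approached as far as the arm can. A call with a gripper value outside its range is refused whole. The fingers move at their own pace and stop on an object; the grip force is fixed at half the most. Time passes only in rows, so rows that repeat a pose let the fingers close. It gives the time, the measured TCP pose, the force and the opening at its end, in the units of the state.
- readout.get_obs(): the state, without advancing time (a new reading comes with each control period).
- camera(name): name is "side" or "top" or "wrist"; returns the picture (480x640x3 uint8, red, green, blue); there is no depth.
- get_calibration(name): a dict with "fx", "fy", "cx", "cy" (pixels), "R" (3x3) and "t" (3): a world point X has camera coordinates R X + t. Camera axes: x right, y down, z forward; pixel columns grow to the right and rows downward; lengths in m; the calibration is good to about 2 mm. A picture is of the moment at which its call begins: read the wrist's pose just before it. get_calibration takes no time and is no camera call; for the wrist camera it gives the pose at the moment of the call.
- order.job_done(): hands the job in, once; it reports no verdict.
The state is a dict: "clock": time; "joint_pos": joint angles; "joint_vel": joint speeds; "tau": joint torques, N m; "eef_pos": TCP position; "tool_rot": TCP orientation; "ft_force": force on the tool from outside, world axes, zero at the start; "ft_torque": the same for the moment, N m; "grip_width": finger opening in m.
Only numpy, scipy, OpenCV 4.12 (cv2) and the standard library are available. Lean on these libraries where they do the work, as an engineer would, in place of code of your own. Each camera call takes 0.05 s, during which the arm holds its last target. There are 200 camera calls.

## Working session

There is one attempt and no reset: what is moved stays moved. The work goes in short steps, Python scripts to look and compute and a tool call to move; the robot and the scene stay as the last step left them, time stands still between calls to the robot, and variables do not carry over. Pictures are saved under pics/ and viewed, about 8 in all and at most 12, crops included, and the job is handed in when it is done.

Besides the shell and the picture viewer there is one more tool, called after "Request:" as name(argument=value, ...) on one line, values as JSON. send_rows: Moves the arm, as the interface text tells. Its arguments: {"type":"object","properties":{"moves":{"type":"array","items":{"type":"array"}}},"required":["moves"]}

```bash
mkdir -p pics; ls; python3 - <<'E'
from workcell import readout,camera,get_calibration,bot
import cv2,numpy as np
o=readout.get_obs();print({k:np.round(v,3).tolist() for k,v in o.items()},bot.tips_ahead)
for n in("top","side"):
    im=camera(n);cv2.imwrite(f"pics/{n}0.png",im[:,:,::-1]);c=get_calibration(n);print(n,{k:np.round(v,4).tolist() for k,v in c.items()})
E
```

```text
pics
{'clock': 0.0, 'joint_pos': [1.114, 0.241, 0.004, 1.335, -0.0, 1.571], 'joint_vel': [0.0, 0.001, -0.002, 0.001, 0.002, 0.0], 'tau': [-0.0, -37.232, 25.241, 0.017, 0.0, 0.0], 'eef_pos': [0.22, 0.448, 0.303], 'tool_rot': [0.226, 0.974, -0.001, -0.0], 'ft_force': [0.021, -0.57, -0.259], 'ft_torque': [-0.02, 0.016, 0.019], 'grip_width': 0.085} 0.0726
top {'fx': 465.1372, 'fy': 465.1372, 'cx': 317.8432, 'cy': 243.6333, 'R': [[0.0292, -0.9996, -0.0063], [-0.9866, -0.0278, -0.1611], [0.1608, 0.011, -0.9869]], 't': [0.0501, 0.5782, 0.8877]}
side {'fx': 434.3594, 'fy': 434.3594, 'cx': 322.6745, 'cy': 235.2162, 'R': [[0.9947, -0.1009, 0.0192], [-0.0543, -0.6756, -0.7353], [0.0872, 0.7303, -0.6775]], 't': [-0.5494, 0.1558, 0.7863]}
```

View pics/top0.png

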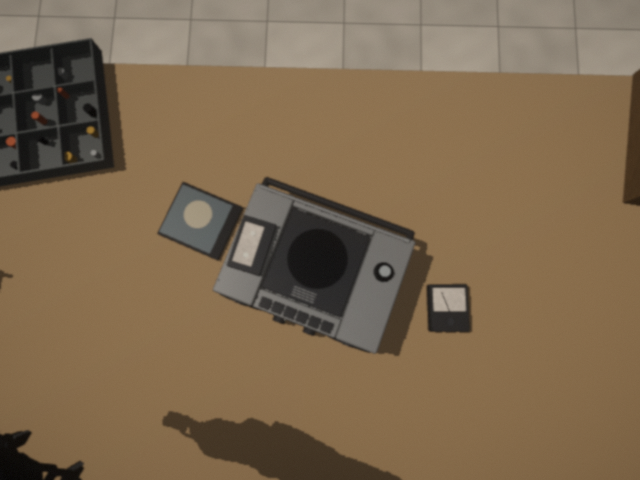

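View pics/side0.png

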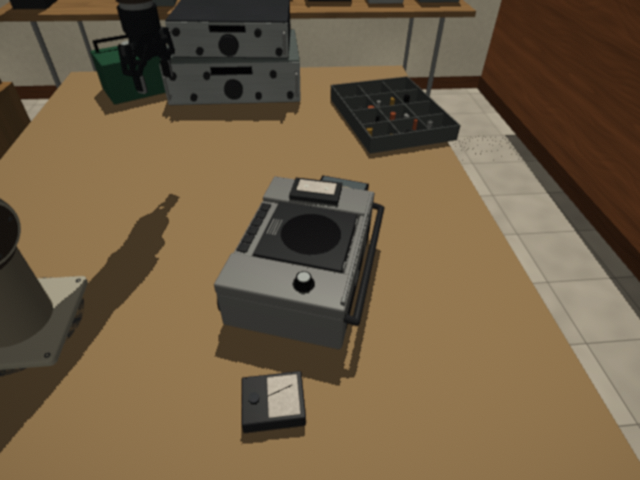

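The top view shows the radio centred near (315,265), its yaw clearly negative. The lid circle is at (317,258) and the mark at (304,295). The cassette is on the left shoulder (248,246), the knob on the right (384,271), the case on the left of the table and the meter on the right. The side view agrees.

```bash
cat > h.py <<'E'
from workcell import readout,camera,get_calibration,order,bot
import cv2,numpy as np
from scipy.spatial.transform import Rotation as Rn
def ray(c,uv,z):
    R,t=np.array(c["R"]),np.array(c["t"]);o=-R.T@t
    d=R.T@np.array([(uv[0]-c["cx"])/c["fx"],(uv[1]-c["cy"])/c["fy"],1]);return o+d*(z-o[2])/d[2]
def proj(c,X):
    p=np.array(c["R"])@X+np.array(c["t"]);return np.array([c["fx"]*p[0]/p[2]+c["cx"],c["fy"]*p[1]/p[2]+c["cy"]])
E
python3 - <<'E'
from h import *
im=cv2.imread("pics/top0.png");c=get_calibration("top")
crop=cv2.resize(im[170:360,205:430],None,fx=3.5,fy=3.1,interpolation=cv2.INTER_CUBIC)
hsv=cv2.cvtColor(im,cv2.COLOR_BGR2HSV)
m=((hsv[...,1]<60)&(hsv[...,2]>85)).astype(np.uint8);m[:170]=0;m[360:]=0;m[:,:210]=0;m[:,425:]=0
cs,_=cv2.findContours(cv2.morphologyEx(m,cv2.MORPH_CLOSE,np.ones((5,5))),cv2.RETR_EXTERNAL,2)
k=max(cs,key=cv2.contourArea)
P=np.array([ray(c,p[0],0.118)[:2] for p in k])
r=cv2.minAreaRect((P*1000).astype(np.float32));print(r,cv2.boxPoints(r).tolist())
# lid disc circle
g=cv2.cvtColor(im,cv2.COLOR_BGR2GRAY);print([g[258,x] for x in range(270,375,5)])
d=((g<32)).astype(np.uint8);d[:,:270]=0;d[:,365:]=0;d[:215]=0;d[300:]=0
cs,_=cv2.findContours(d,cv2.RETR_EXTERNAL,2)
for q in sorted(cs,key=cv2.contourArea)[-3:]:
    e=cv2.fitEllipse(q) if len(q)>5 else None;print(cv2.contourArea(q),e, e and ray(c,e[0],.118))
print("mark",ray(c,(304,295),.118))
cv2.imwrite("pics/crop0.png",crop)
E
```

```text
((524.0565795898438, 71.80741119384766), (317.4105224609375, 218.212158203125), 70.6919174194336) [[368.61175537109375, -41.89570617675781], [574.5503540039062, -114.04702758789062], [679.5014038085938, 185.51052856445312], [473.56280517578125, 257.661865234375]]
[np.uint8(49), np.uint8(47), np.uint8(48), np.uint8(46), np.uint8(26), np.uint8(22), np.uint8(23), np.uint8(23), np.uint8(22), np.uint8(20), np.uint8(21), np.uint8(20), np.uint8(19), np.uint8(22), np.uint8(21), np.uint8(21), np.uint8(41), np.uint8(41), np.uint8(41), np.uint8(95), np.uint8(109)]
2725.5 ((317.3590087890625, 258.3695373535156), (58.74348068237305, 59.172447204589844), 94.42352294921875) [0.5374415  0.06593676 0.118     ]
mark [0.46948336 0.08829864 0.118     ]
```

View pics/crop0.png

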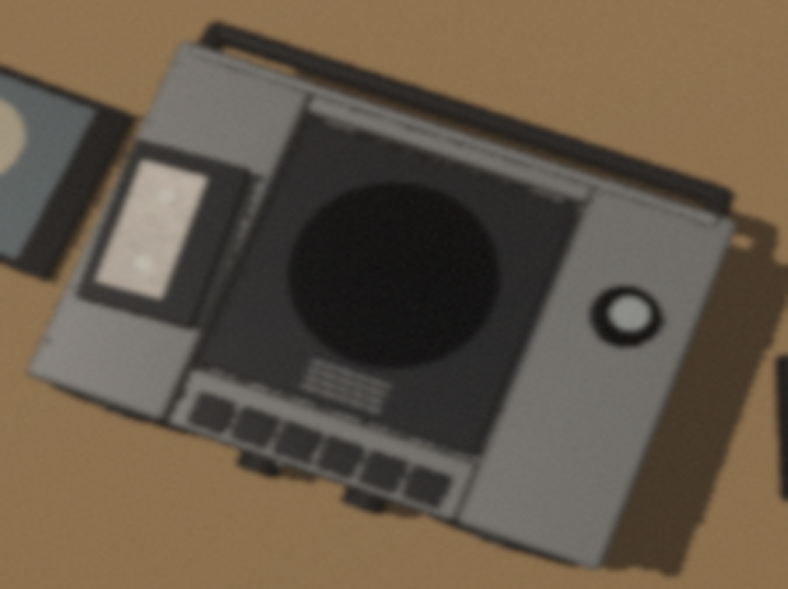

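```bash
cat >> h.py <<'E'
C=np.array([.524,.0715]);YAW=-.337
u=np.array([np.cos(YAW),np.sin(YAW)]);v=np.array([-u[1],u[0]])
def W(x,y,z): return np.array([*(C+x*u+y*v),z])
def go(x,y,z,pitch=0):  # tip target in radio frame; pitch>0: tips lean to the rear
    o=readout.get_obs();T=Rn.from_quat(o["tool_rot"])
    G=Rn.from_rotvec([0,0,YAW])*Rn.from_euler('y',-pitch)*Rn.from_matrix(np.diag([-1.,1,-1]))
    p=W(x,y,z)-G.apply([0,0,bot.tips_ahead])
    print("shift",np.round(1000*T.inv().apply(p-o["eef_pos"]),1),"turn",np.round((T.inv()*G).as_rotvec(),3))
def st():
    o=readout.get_obs();t=o["eef_pos"]+Rn.from_quat(o["tool_rot"]).apply([0,0,bot.tips_ahead]);d=t[:2]-C
    print("t",round(o["clock"],2),"tip radio mm",np.round(1000*np.array([d@u,d@v,t[2]]),1),"F",np.round(o["ft_force"],2),"grip",round(o["grip_width"],4))
E
python3 -c "
from h import *
st();go(-.053,0,.165)"
```

```text
t 0.1 tip radio mm [-411.2  255.1  230.5] F [-0.07 -0.64 -0.22] grip 0.0852
shift [-386.1 -210.5   65.9] turn [-0.002 -0.    -0.12 ]
```

Request:
send_rows(moves=[[[-35,-19,4],[0,0,-0.01],0],[[-70,-38,8],[0,0,-0.02],0],[[-105,-57,13],[0,0,-0.03],0],[[-141,-77,20],[0,0,-0.04],0],[[-176,-96,26],[0,0,-0.05],0],[[-212,-115,33],[0,0,-0.06],0],[[-247,-134,40],[0,0,-0.08],0],[[-282,-153,47],[0,0,-0.09],0],[[-317,-172,53],[0,0,-0.1],0],[[-352,-192,60],[0,0,-0.11],0],[[-386,-210.5,66],[-0.002,0,-0.12],0],[[-386,-210.5,66],[-0.002,0,-0.12],0]])

```text
clock: 1.1
eef_pos: [0.4764, 0.0838, 0.2359]
tool_rot: [0.171, 0.985, -0.001, 0.0]
ft_force: [0.2, -1.4, 0.5]
grip_width: -0.0001
```

```bash
python3 -c "
from h import *
st();c=get_calibration('wrist');cv2.imwrite('pics/w1.png',camera('wrist')[:,:,::-1])
for X in [(-.053,0,.118),(-.064,.022,.118),(-.042,-.022,.118),(.014,0,.118)]: print(X,proj(c,W(*X)))
st();go(-.053,0,.120)"
```

```text
t 1.1 tip radio mm [-49.   -4.3 163.3] F [ 0.23 -1.42  0.54] grip -0.0001
(-0.053, 0, 0.118) [327.41550925 267.93186947]
(-0.064, 0.022, 0.118) [366.26024081 249.76906138]
(-0.042, -0.022, 0.118) [289.94356685 285.45279629]
(0.014, 0, 0.118) [327.47131746 364.63719564]
t 1.15 tip radio mm [-51.3  -2.6 163.7] F [-0.07 -0.47 -0.04] grip -0.0003
shift [ 1.7  2.5 43.6] turn [-0.001 -0.002 -0.006]
```

View pics/w1.png

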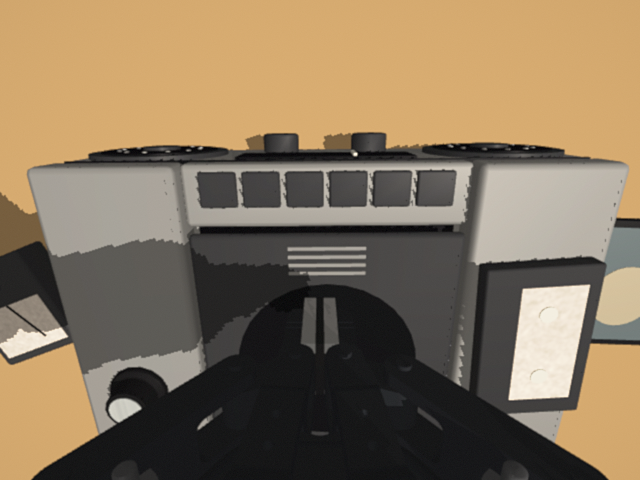

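The wrist view shows the mark at (327,262) against a predicted (327,268), so the aim is within about 3 mm. I'm going down.

Request:
send_rows(moves=[[[2,2.5,12],[0,0,-0.006],0],[[3,2.5,25],[0,0,-0.006],0],[[3,2.5,36],[0,0,-0.006],0],[[3,2.5,42],[0,0,-0.006],0],[[3,2.5,44],[0,0,-0.006],0],[[3,2.5,46],[0,0,-0.006],0],[[3,2.5,47],[0,0,-0.006],0],[[3,2.5,48],[0,0,-0.006],0],[[3,2.5,49],[0,0,-0.006],0]])

```text
clock: 1.9
eef_pos: [0.473, 0.0898, 0.1879]
tool_rot: [0.168, 0.986, 0.0, -0.0]
ft_force: [-2.2, 0.7, 2.6]
grip_width: -0.0
```

```bash
python3 -c "
from h import *
st()"
```

```text
t 1.9 tip radio mm [-54.3   0.4 115.3] F [-2.19  0.67  2.56] grip -0.0
```

Request:
send_rows(moves=[[[0,0,1],[0,0,0],0],[[0,0,2],[0,0,0],0],[[0,0,3],[0,0,0],0],[[0,0,4],[0,0,0],0]])

```text
clock: 2.23
eef_pos: [0.4731, 0.0898, 0.1847]
tool_rot: [0.168, 0.986, 0.0, -0.0]
ft_force: [-5.1, 0.2, 12.6]
grip_width: 0.0001
```

Force has jumped to 12.6 N at 112 mm, which is the solid stop. I'm letting go and backing up and to the front.

Request:
send_rows(moves=[[[0,0,-8],[0,0,0],0],[[8,0,-30],[0,0,0],0],[[30,0,-60],[0,0,0],0],[[55,0,-85],[0,0,0],0],[[75,0,-105],[0,0,0],0],[[90,0,-125],[0,0,0],0],[[90,0,-140],[0,0,0],0],[[90,0,-140],[0,0,0],0],[[90,0,-140],[0,0,0],0],[[90,0,-140],[0,0,0],0],[[90,0,-140],[0,0,0],0],[[90,0,-140],[0,0,0],0]])

```text
clock: 3.23
eef_pos: [0.388, 0.1192, 0.3234]
tool_rot: [0.168, 0.986, -0.0, -0.001]
ft_force: [0.3, 0.3, 0.5]
grip_width: 0.0001
```

Request:
send_rows(moves=[[[0,0,0],[0,0,0],0],[[0,0,0],[0,0,0],0],[[0,0,0],[0,0,0],0],[[0,0,0],[0,0,0],0],[[0,0,0],[0,0,0],0],[[0,0,0],[0,0,0],0],[[0,0,0],[0,0,0],0],[[0,0,0],[0,0,0],0],[[0,0,0],[0,0,0],0],[[0,0,0],[0,0,0],0],[[0,0,0],[0,0,0],0],[[0,0,0],[0,0,0],0]])

```text
clock: 4.23
eef_pos: [0.388, 0.1192, 0.3234]
tool_rot: [0.168, 0.986, -0.0, -0.001]
ft_force: [-0.5, 0.9, 0.5]
grip_width: -0.0002
```

```bash
python3 -c "
from h import *
a=camera('side');b=camera('top');d=get_calibration('side');e=get_calibration('top')
cv2.imwrite('pics/b2.png',np.hstack([cv2.resize(a[130:370,190:430],(400,400),interpolation=2),cv2.resize(b[150:390,200:440],(400,400),interpolation=2)])[:,:,::-1])
th=1.45
for n,X in dict(free=(.088-.16*np.cos(th),0,.111+.16*np.sin(th)),disc=(.014,0,.1055),press=(-.017,0,.106),front=(-.11,0,.118)).items(): print(n,(proj(d,W(*X))-[190,130])/.6,(proj(e,W(*X))-[200,150])/.6+[400,0])
st();go(-.017,0,.150)"
```

```text
free [259.53035398  62.6171439 ] [614.57582797 104.67140928]
disc [203.50568708 178.82291428] [594.84308986 182.23904525]
press [176.84884473 173.73813526] [584.89034755 207.91367169]
front [ 97.76962465 151.87806616] [553.73726242 286.83214118]
t 4.33 tip radio mm [-144.3   -0.   250.8] F [-0.35 -0.23  0.56] grip 0.0004
shift [-1.274e+02  1.000e-01  1.005e+02] turn [-0.001 -0.002 -0.   ]
```

View pics/b2.png

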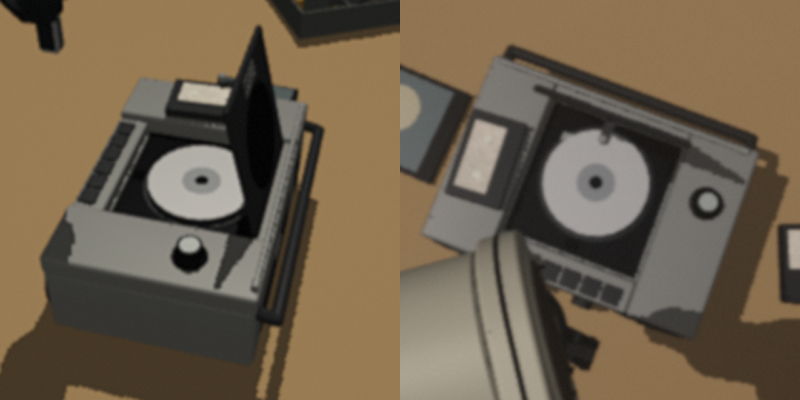

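The lid is upright. The disc is at (203,180) in the side half and (595,182) in the top half, as predicted. I'll press its front part so the gripper's body stays clear of the striker at (606,135).

Request:
send_rows(moves=[[[-25,0,5],[0,0,0],0],[[-55,0,20],[0,0,0],0],[[-85,0,45],[0,0,0],0],[[-110,0,70],[0,0,0],0],[[-127,0,95],[0,0,0],0],[[-127,0,115],[0,0,0],0],[[-127,0,130],[0,0,0],0],[[-127,0,139],[0,0,0],0],[[-127,0,142],[0,0,0],0],[[-127,0,142],[0,0,0],0]])

```text
clock: 5.17
eef_pos: [0.5071, 0.0772, 0.1807]
tool_rot: [0.168, 0.986, -0.001, -0.002]
ft_force: [-0.0, -0.1, 0.5]
grip_width: -0.0
```

```bash
python3 -c "
from h import *
st();go(-.017,0,.1015)"
```

```text
t 5.17 tip radio mm [-18.   -0.3 108.1] F [-0.01 -0.14  0.46] grip -0.0
shift [-0.8  0.2  6.6] turn [-0.002 -0.003 -0.   ]
```

Request:
send_rows(moves=[[[-0.5,0,1],[0,0,0],0],[[-0.5,0,2],[0,0,0],0],[[-0.5,0,3],[0,0,0],0],[[-0.5,0,4],[0,0,0],0],[[-0.5,0,5],[0,0,0],0]])

```text
clock: 5.58
eef_pos: [0.5082, 0.0772, 0.1768]
tool_rot: [0.168, 0.986, -0.0, -0.001]
ft_force: [-0.0, 0.9, 3.8]
grip_width: -0.0
```

Request:
send_rows(moves=[[[0,0,0.7],[0,0,0],0],[[0,0,1.5],[0,0,0],0],[[0,0,2.3],[0,0,0],0]])

```text
clock: 5.83
eef_pos: [0.5082, 0.0772, 0.1747]
tool_rot: [0.168, 0.986, -0.0, -0.001]
ft_force: [-0.4, 0.7, 2.6]
grip_width: 0.0
```

```bash
python3 -c "
from h import *
st()"
```

```text
t 5.83 tip radio mm [-16.9   0.2 102.1] F [-0.43  0.67  2.64] grip 0.0
```

Request:
send_rows(moves=[[[0,0,0.6],[0,0,0],0],[[0,0,1.2],[0,0,0],0],[[0,0,1.8],[0,0,0],0],[[0,0,1.8],[0,0,0],0]])

```text
clock: 6.17
eef_pos: [0.5082, 0.0773, 0.1739]
tool_rot: [0.168, 0.986, 0.0, -0.0]
ft_force: [-4.0, 0.2, 9.1]
grip_width: 0.0
```

```bash
python3 -c "
from h import *
st()"
```

```text
t 6.17 tip radio mm [-16.8   0.2 101.3] F [-4.01  0.2   9.14] grip 0.0
```

Request:
send_rows(moves=[[[0,0,1],[0,0,0],0],[[0,0,1],[0,0,0],0]])

```text
clock: 6.33
eef_pos: [0.5082, 0.0772, 0.1739]
tool_rot: [0.168, 0.986, 0.0, 0.0]
ft_force: [-4.0, -0.9, 9.1]
grip_width: 0.0
```

Request:
send_rows(moves=[[[1,0,-10],[0,0,0],0],[[4,0,-35],[0,0,0],0],[[4,0,-70],[0,0,0],0],[[4,0,-105],[0,0,0],0],[[4,0,-140],[0,0,0],0],[[4,0,-175],[0,0,0],0],[[4,0,-197],[0,0,0],0],[[4,0,-200],[0,0,0],0]])

```text
clock: 7.0
eef_pos: [0.5058, 0.0787, 0.3794]
tool_rot: [0.168, 0.986, 0.002, 0.005]
ft_force: [0.6, 0.6, 0.2]
grip_width: 0.0
```

```bash
python3 -c "
from h import *
st();go(.125,0,.30);go(.125,0,.232);a=camera('side')
cv2.imwrite('pics/s3.png',cv2.resize(a[100:360,190:430],(720,600),interpolation=2)[:,:,::-1])"
```

```text
t 7.0 tip radio mm [-18.9   1.1 306.8] F [0.65 0.64 0.16] grip 0.0
shift [-144.5   -0.8    8.1] turn [ 0.005  0.009 -0.   ]
shift [-143.9   -1.1   76.1] turn [ 0.005  0.009 -0.   ]
```

View pics/s3.png

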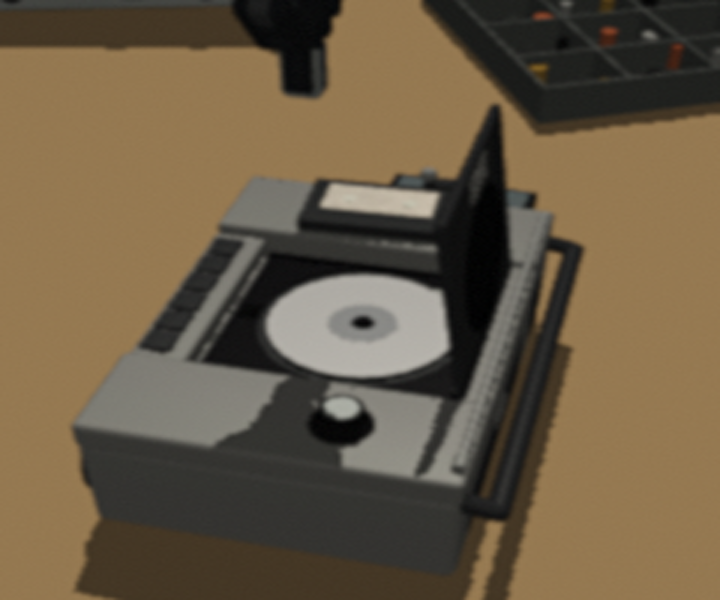

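The disc now sits lower and level, the lid is still upright and the radio hasn't moved. I'm going over behind the lid.

Request:
send_rows(moves=[[[-25,0,0],[0,0,0],0],[[-55,0,0],[0,0,0],0],[[-88,0,0],[0,0,0],0],[[-120,0,0],[0,0,0],0],[[-140,0,0],[0,0.005,0],0],[[-144,0,8],[0.005,0.009,0],0],[[-144,-1,25],[0.005,0.009,0],0],[[-144,-1,50],[0.005,0.009,0],0],[[-144,-1,70],[0.005,0.009,0],0],[[-144,-1,76],[0.005,0.009,0],0],[[-144,-1,76],[0.005,0.009,0],0]])

```text
clock: 7.97
eef_pos: [0.6395, 0.0304, 0.2987]
tool_rot: [0.168, 0.986, -0.001, -0.005]
ft_force: [-0.3, -0.7, 0.1]
grip_width: 0.0001
```

```bash
python3 -c "
from h import *
st()
# arc: tip centre, contact at lid distance s, face offset 7mm, tip half-depth 11 along x; print targets
for th in (1.45,1.3,1.15,1,.85,.7,.55,.4,.25,.1,0):
    s=.128+.013*(1.45-th)/1.45
    # outer-face point
    px=.088-s*np.cos(th)+.007*np.sin(th); pz=.111+s*np.sin(th)+.007*np.cos(th)
    print(th,'face mm',np.round([1000*px,1000*pz],1))
"
```

```text
t 7.97 tip radio mm [121.9  -0.9 226.1] F [-0.28 -0.66  0.09] grip 0.0001
1.45 face mm [ 79.5 238.9]
1.3 face mm [ 60.1 237.5]
1.15 face mm [ 41.  233.1]
1 face mm [ 22.6 225.9]
0.85 face mm [  5.2 215.8]
0.7 face mm [-10.5 203.1]
0.55 face mm [-24.3 188.1]
0.4 face mm [-35.8 171. ]
0.25 face mm [-44.7 152.1]
0.1 face mm [-50.7 132. ]
0 face mm [-53. 118.]
```

```bash
cat >> h.py <<'E'
def arc(ths):
    for th in ths:
        s=.118+.032*(1.45-th)/1.45
        print(th,end=' ');go(.099-s*np.cos(th)+.007*np.sin(th),0,.111+s*np.sin(th)+.007*np.cos(th))
E
python3 -c "
from h import *
arc((1.45,1.4,1.3,1.2,1.1,1,.9,.8))"
```

```text
1.45 shift [30.9  0.6 -2.6] turn [-0.004 -0.01   0.   ]
1.4 shift [37.   0.6 -3.1] turn [-0.004 -0.01   0.   ]
1.3 shift [49.4  0.6 -3.2] turn [-0.004 -0.01   0.   ]
1.2 shift [61.9  0.6 -2. ] turn [-0.004 -0.01   0.   ]
1.1 shift [74.4  0.6  0.6] turn [-0.004 -0.01   0.   ]
1 shift [86.8  0.6  4.5] turn [-0.004 -0.01   0.   ]
0.9 shift [98.9  0.6  9.8] turn [-0.004 -0.01   0.   ]
0.8 shift [110.6   0.7  16.4] turn [-0.004 -0.01   0.   ]
```

Request:
send_rows(moves=[[[12,0.5,-1],[0,-0.005,0],0],[[25,0.5,-2],[-0.004,-0.01,0],0],[[31,0.5,-3],[-0.004,-0.01,0],0],[[37,0.5,-3],[-0.004,-0.01,0],0],[[43,0.5,-3],[-0.004,-0.01,0],0],[[49,0.5,-3],[-0.004,-0.01,0],0],[[55,0.5,-3],[-0.004,-0.01,0],0],[[62,0.5,-2],[-0.004,-0.01,0],0],[[68,0.5,-1],[-0.004,-0.01,0],0],[[74,0.5,1],[-0.004,-0.01,0],0],[[80,0.5,2.5],[-0.004,-0.01,0],0],[[87,0.5,4.5],[-0.004,-0.01,0],0]])

```text
clock: 8.97
eef_pos: [0.5572, 0.0598, 0.2949]
tool_rot: [0.168, 0.986, -0.0, 0.0]
ft_force: [1.9, -0.0, -0.2]
grip_width: -0.0001
```

```bash
python3 -c "
from h import *
st();arc((1,.9,.8,.7,.6,.5,.4))"
```

```text
t 8.97 tip radio mm [ 3.520e+01 -1.000e-01  2.223e+02] F [ 1.94 -0.05 -0.17] grip -0.0001
1 shift [-0.6  0.1 -0.2] turn [-0.     0.001  0.   ]
0.9 shift [11.6  0.1  5. ] turn [-0.     0.001  0.   ]
0.8 shift [23.4  0.1 11.5] turn [-0.     0.001  0.   ]
0.7 shift [34.6  0.1 19.2] turn [-0.     0.001  0.   ]
0.6 shift [45.1  0.1 28.3] turn [-0.     0.001  0.   ]
0.5 shift [54.8  0.1 38.5] turn [-0.     0.001  0.   ]
0.4 shift [63.5  0.1 49.8] turn [-0.     0.001  0.   ]
```

The lid is following: about 1.9 N, at roughly 1.0 rad.

Request:
send_rows(moves=[[[6,0,2.5],[0,0,0],0],[[11.5,0,5],[0,0,0],0],[[17.5,0,8],[0,0,0],0],[[23.5,0,11.5],[0,0,0],0],[[29,0,15],[0,0,0],0],[[34.5,0,19],[0,0,0],0],[[40,0,23.5],[0,0,0],0],[[45,0,28],[0,0,0],0],[[50,0,33],[0,0,0],0],[[55,0,38.5],[0,0,0],0],[[59,0,44],[0,0,0],0],[[63.5,0,50],[0,0,0],0]])

```text
clock: 9.97
eef_pos: [0.497, 0.0809, 0.2444]
tool_rot: [0.168, 0.986, -0.0, 0.0]
ft_force: [2.0, -1.0, 1.6]
grip_width: -0.0001
```

```bash
python3 -c "
from h import *
st();arc((.4,.3,.2,.1,.05,0,-.02,-.04))"
```

```text
t 9.97 tip radio mm [-2.850e+01 -1.000e-01  1.718e+02] F [ 1.98 -1.    1.63] grip -0.0001
0.4 shift [-0.3  0.1 -0.6] turn [-0.     0.001  0.   ]
0.3 shift [ 7.4  0.1 11.8] turn [-0.     0.001  0.   ]
0.2 shift [13.8  0.1 25. ] turn [-0.     0.001  0.   ]
0.1 shift [18.8  0.1 39.1] turn [-0.     0.001  0.   ]
0.05 shift [20.8  0.1 46.4] turn [-0.     0.001  0.   ]
0 shift [22.5  0.1 53.8] turn [-0.     0.001  0.   ]
-0.02 shift [23.   0.1 56.8] turn [-0.     0.001  0.   ]
-0.04 shift [23.5  0.1 59.9] turn [-0.     0.001  0.   ]
```

Request:
send_rows(moves=[[[3.5,0,5],[0,0,0],0],[[7.5,0,12],[0,0,0],0],[[11,0,18.5],[0,0,0],0],[[14,0,25],[0,0,0],0],[[16.5,0,32],[0,0,0],0],[[19,0,39],[0,0,0],0],[[21,0,46],[0,0,0],0],[[22,0,51],[0,0,0],0],[[22.5,0,53],[0,0,0],0],[[23,0,54.5],[0,0,0],0],[[23,0,56],[0,0,0],0],[[23,0,57.5],[0,0,0],0]])

```text
clock: 10.97
eef_pos: [0.4749, 0.0884, 0.1868]
tool_rot: [0.168, 0.986, -0.0, -0.0]
ft_force: [-0.4, 0.6, 2.8]
grip_width: 0.0005
```

```bash
python3 -c "
from h import *
st()"
```

```text
t 10.97 tip radio mm [-51.9  -0.3 114.2] F [-0.39  0.63  2.76] grip 0.0005
```

Request:
send_rows(moves=[[[0,0,1],[0,0,0],0],[[0,0,2],[0,0,0],0],[[0,0,3],[0,0,0],0],[[0,0,3.5],[0,0,0],0],[[0,0,3.5],[0,0,0],0]])

```text
clock: 11.38
eef_pos: [0.4749, 0.0884, 0.1845]
tool_rot: [0.168, 0.986, -0.0, 0.0]
ft_force: [-3.2, -0.9, 11.3]
grip_width: -0.0
```

```bash
python3 -c "
from h import *
st()"
```

```text
t 11.38 tip radio mm [-51.9  -0.3 111.9] F [-3.24 -0.91 11.26] grip -0.0
```

It's pressed right in: 11.3 N at 111.9 mm. I'm letting go straight up, then backing off.

Request:
send_rows(moves=[[[0,0,-3],[0,0,0],0],[[0,0,-8],[0,0,0],0],[[0,0,-20],[0,0,0],0],[[10,0,-45],[0,0,0],0],[[35,0,-75],[0,0,0],0],[[70,0,-105],[0,0,0],0],[[105,0,-130],[0,0,0],0],[[130,0,-140],[0,0,0],0],[[130,0,-140],[0,0,0],0],[[130,0,-140],[0,0,0],0],[[130,0,-140],[0,0,0],0],[[130,0,-140],[0,0,0],0]])

```text
clock: 12.38
eef_pos: [0.3524, 0.1312, 0.3237]
tool_rot: [0.168, 0.986, -0.0, -0.0]
ft_force: [0.3, 0.2, -0.9]
grip_width: 0.0001
```

Request:
send_rows(moves=[[[0,0,0],[0,0,0],0],[[0,0,0],[0,0,0],0],[[0,0,0],[0,0,0],0],[[0,0,0],[0,0,0],0],[[0,0,0],[0,0,0],0],[[0,0,0],[0,0,0],0],[[0,0,0],[0,0,0],0],[[0,0,0],[0,0,0],0],[[0,0,0],[0,0,0],0],[[0,0,0],[0,0,0],0],[[0,0,0],[0,0,0],0],[[0,0,0],[0,0,0],0]])

```text
clock: 13.38
eef_pos: [0.3524, 0.1312, 0.3237]
tool_rot: [0.168, 0.986, -0.0, -0.0]
ft_force: [0.3, -1.7, -0.7]
grip_width: 0.0001
```

```bash
python3 -c "
from h import *
a=camera('side');b=camera('top')
cv2.imwrite('pics/b4.png',np.hstack([cv2.resize(a[130:370,190:430],(400,400),interpolation=2),cv2.resize(b[150:390,200:440],(400,400),interpolation=2)])[:,:,::-1])
i=cv2.imread('pics/side0.png')[...,::-1];d=np.abs(a.astype(int)-i)[170:345,210:400].max(2);print('side diff',d.mean(),(d>40).sum());st()"
```

```text
side diff 3.329954887218045 108
t 13.48 tip radio mm [-181.8   -0.5  251.1] F [-0.32 -0.09  0.79] grip 0.0001
```

View pics/b4.png

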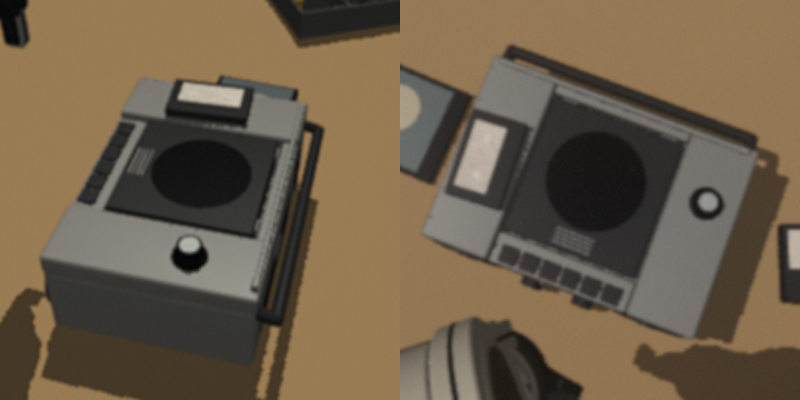

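The lid lies flat about 2 s after I let go. The radio, cassette, knob, case and meter look the same as at the start. I'm handing in.

```bash
python3 -c "
from h import *
print(order.job_done())"
```

```text
the job is handed in; nothing more can be done
None
```

The job is done and handed in at about 13.5 s of the 51 s allowed.

- **Opening:** I pressed the ribbed mark to its solid stop (12.6 N at 112 mm), and the lid swung fully open.
- **Disc:** I pushed it down with the closed fingertips on its front part, about 31 mm from the centre. It gave at 3 to 4 N, then stopped solid at 101.3 mm with 9 N, against the nominal 101.5 mm. A second press gave the same reading.
- **Closing:** I swung the lid shut from behind at about 2 to 3 N, pressed it right in (11.3 N at 111.9 mm) and backed off.

**Last checks:** About 2 s after I let go, the side and top pictures showed the lid flat and shut. The radio, cassette, knob, case and meter looked unmoved, and the side picture differed little from the starting one. The robot was clear of everything.

No check failed. I did not measure the lid's final angle beyond the pictures, and the disc's final height rests on the force stop.

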